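# Set the cleaner's time selector and start it

## Robot

A 6-joint arm with a two-finger parallel gripper is mounted at the origin on the work surface. World frame = base frame: x ahead of the robot, y to its left, z up, the work surface at z = 0. Lengths are in m, angles in rad, forces in N, time in s.
With the tool pointing down it reaches from about 0.3 to 0.775 m from the base axis. Payload 14.6 kg.
Tool frame: the origin (TCP) lies on the centre line of the jaws, within the pads' length; the fingertips stand 17 mm ahead of it and the grasp point (between the pads) lies 2 mm behind it; z points along the fingers, x is the direction in which the jaws open and shut, and the axes are right-handed (so a half turn about z gives the same grasp; the last joint's range is limited). The gripper opens to 94 mm and grips with 3 to 60 N. Pads are 16 mm wide; open, the fingers measure 119 mm over their backs; the gripper's body (75 mm by 177 mm) begins 78 mm behind the grasp point.
Start: joints at [-1.331, 0.3, 1.521, -0, 1.321, -0.067], TCP at [0.166, -0.524, 0.222] pointing down, gripper open.
Joint ranges: [-3.03, 3.03], [-0.79, 2.21], [0.23, 2.52], [-1.04, 4.18], [0, 3.07], [-2.55, 2.55]. Speed limits (rad/s): [2.22, 2.22, 2.57, 3.14, 3.14, 3.14].

## Interface

Orientations are given as [roll, pitch, yaw] about the fixed x, y, z axes, in that order (R = Rz(yaw) Ry(pitch) Rx(roll)).
In Python, from station import ctrl gives the robot as it stands. The module is installed in compiled form; this text tells all that it offers.
- The arm moves only by the tool drive_tool, never from a script. Its argument "increments" is a list of rows, each a list of 3 entries, a list of its own where there are three numbers: the turn, a rotation vector about the tool's x, y, z in degrees, then the shift along the tool's x, y, z in mm, then the opening, from 0 (shut) to 1 (fully open). In form: [[[ax, ay, az], [dx, dy, dz], hand], ...]. A call has 1 to 20 rows; each row shifts and turns the commanded pose from where the row before left it, along the tool's axes as they then stand; what a row does not reach is not made up. A row lasts 1/8 s, in which the tool goes at most 62.5 mm and 10.7 degrees, less where a joint would pass 70% of its speed; a pose out of reach is approached as far as the arm can. A call with a gripper value outside its range is refused whole. The fingers move at their own pace and stop on an object; "squeeze" is the grip in N (left out, the last holds). Time passes only in rows, so rows that do not move let the fingers close. It gives the time, the measured TCP pose, the force and the opening at its end, in the units of the state.
- ctrl.get_obs(): the state, without advancing time (a new reading comes with each control period).
- ctrl.camera(name): name is "scene" or "top" or "wrist"; returns the picture (400x640x3 uint8, red, green, blue); there is no depth.
- ctrl.calibration(name): a dict with "fx", "fy", "cx", "cy" (pixels), "k1" (the pictures are not rectified: a ray, as slopes to the right and down, at radius r is drawn at 1 + k1 r^2 times it, then the intrinsics apply), "rvec" (rotation vector, rad) and "tvec" (3), from world to camera coordinates, as OpenCV has them. Camera axes: x right, y down, z forward; pixel columns grow to the right and rows downward; lengths in m; the calibration is good to about 2 mm. A picture is of the moment at which its call begins: read the wrist's pose just before it. calibration takes no time and is no camera call; for the wrist camera it gives the pose at the moment of the call.
- ctrl.hand_in(): hands the job in, once; it reports no verdict.
The state is a dict: "time_s": time; "qpos": joint angles; "joint_vel": joint speeds; "tau": joint torques, N m; "ee_pos": TCP position; "eef_rot": TCP orientation; "force": force on the tool from outside, world axes, zero at the start; "moment": the same for the moment, N m; "grip_width": finger opening in m.
Only numpy, scipy, OpenCV 4.12 (cv2) and the standard library are available. Lean on these libraries where they do the work, as an engineer would, in place of code of your own. Each camera call takes 0.05 s, during which the arm holds its last target.

## Task

Set the cleaning time on the watchmaker's small ultrasonic cleaner: with a fingertip against the side of the selector's lever, push it round clockwise, click by click, to the sixth of its eight positions (counted clockwise from the smallest bar) without running past it, and never pinch the lever. Then press the round start button fully down and let it come back up. Be gentle with the machine and leave the jar, screwdriver, loupe and brass ring where they are.

Things in the scene. Friction and masses are not known exactly. Their poses are not given: they have to be found in the camera images.
- cleaner: Fixed steel ultrasonic cleaner, flat grey panel on top 75 mm above the bench. Origin on the bench; the box spans x -65 to +185 mm, y -145 to +145 mm. x points away from the robot, z up; turned by up to 20 degrees. Selector axis at x 0, y +60; button at x 0, y -75. Aluminium tank lid from x = 71 mm on, 12 mm above the panel, flat grip 4 mm more. Nothing else stands up.
- selector (a joint): Rotary selector. 0 rad at the first position, grows CLOCKWISE seen from above; eight sprung click positions 0.5236 rad apart, stops 0.06 rad beyond the first and eighth. Sixth = 2.618 rad. Starts in the first, second or third. Pushed about 0.26 rad past a position it jumps by itself into the next; let go, it springs to the nearest. A click takes about 0.13 N m (3 to 6 N at the lever).
- selector_axis (a point): Point on the selector's vertical axis at the height of the lever's top, 22.5 mm above the panel. Around it: round hub of radius 17 mm, on a base disc of radius 26 mm, 4 mm high. Eight white printed bars on the panel start 49 mm from the axis and grow from 4 mm long (first position) to 15 mm (eighth).
- selector_tip (a point): Outer top end of the black finger lever (white line on it), 43 mm from the axis; axis to tip is the pointing direction: in the cleaner's frame 105 degrees anticlockwise of x at the first position, 45 clockwise of x at the sixth. Lever 16 mm wide from 17 to 40 mm from the axis, sides 4.5 to 20.5 mm above the panel, 6 mm core up to 22.5 mm. Nothing sticks out of the hub opposite it.
- cheek_ccw: Upright side face of the lever on its anticlockwise side, the side to push on to turn clockwise (26 by 16 mm, 5 mm thick). Origin on the selector axis at the lever's underside, 4.5 mm above the panel; x = pointing direction of the lever, z up; the face lies at y = +8 mm, x 14 to 40 mm.
- cheek_cw: Same on the clockwise side of the lever, face at y = -8 mm. Fingers pressing on both sides at once count as a pinch.
- mark_six (a point): Inner part of the sixth printed bar on the panel, 55 mm from the selector axis.
- start (a joint): Start button, slides down: 0 up, 0.006 m fully down; springs back; 4 N takes it fully down.
- start_top (a point): Centre of the top face of the round grey start button (30 mm diameter, standing up in a black round housing on the panel); moves down with it.
- jar: Loose closed glass jar, 44 mm diameter, 55 mm high, on the bench on the +y side of the cleaner; origin centre of its underside. Leave alone.
- screwdriver: Loose small screwdriver, 130 mm long, 26 mm thick, lying on the bench on the -y side of the cleaner; origin under its middle. Leave alone.
- loupe: Loose black eye loupe, 34 mm diameter, 26 mm high, standing on the tank lid; origin centre of its underside. Leave alone.
- holder: Loose brass movement ring, 48 mm outer diameter, 12 mm high, on the bench on the +y side of the cleaner; origin centre of its underside. Leave alone.

How it is judged:
By the outcome, as a careful person would: the job done as asked, in the order asked, and still so for the second after the job is handed in, with the robot touching nothing.
It also fails if it takes over 64 s, if anything falls off the work surface, if the arm or the gripper's body presses on something with over 40 N, if the wrist force passes 120 N, or if a joint passes its speed limit or range.

## Working session

There is one attempt and no reset: what is moved stays moved. The work goes in short steps, Python scripts to look and compute and a tool call to move; the robot and the scene stay as the last step left them, time stands still between calls to the robot, and variables do not carry over. Pictures are saved under pics/ and viewed, and the job is handed in when it is done.

Besides the shell and the picture viewer there is one more tool, called as name(argument=value, ...), one argument or row to a line, values as JSON. drive_tool: Moves the arm, as the interface text tells. Its arguments: {"type":"object","properties":{"increments":{"type":"array"},"squeeze":{"type":"number"}},"required":["increments"]}

```bash
mkdir -p pics; cat > h.py <<'E'
import numpy as np, cv2
from station import ctrl
def cal(n):
    c=ctrl.calibration(n); R=cv2.Rodrigues(np.array(c["rvec"],float))[0]; return c,R,np.array(c["tvec"],float).ravel()
def ray(n,u,v,C=None):
    c,R,t=C or cal(n)
    xd=np.array([(u-c["cx"])/c["fx"],(v-c["cy"])/c["fy"]]); x=xd.copy()
    for _ in range(30): x=xd/(1+c["k1"]*(x@x))
    return -R.T@t, R.T@np.array([x[0],x[1],1.])
def onz(n,u,v,z,C=None):
    o,d=ray(n,u,v,C); return o+d*(z-o[2])/d[2]
def proj(n,P,C=None):
    c,R,t=C or cal(n); p=R@np.array(P)+t; x=p[:2]/p[2]; x=x*(1+c["k1"]*(x@x))
    return np.array([c["fx"]*x[0]+c["cx"],c["fy"]*x[1]+c["cy"]])
def snap(n,f):
    im=ctrl.camera(n); cv2.imwrite("pics/"+f+".png",im[:,:,::-1]); return im
E
python3 - <<'E'
from h import *
for n in("scene","top","wrist"):
    snap(n,n+"0"); c,R,t=cal(n); print(n,-R.T@t,R[2],c["fx"],c["k1"])
o=ctrl.get_obs(); print(o)
E
```

```text
scene [1.15185104 0.4428652  0.85537923] [-0.53321971 -0.39539875 -0.74788807] 475.27999143731284 -0.05858992639460197
top [0.45534509 0.03847394 1.00170256] [ 0.17546306  0.01320977 -0.98439739] 398.2515071696068 -0.05283239518580611
wrist [ 0.24213832 -0.50051353  0.38505378] [-0.25880064 -0.08060238 -0.96256194] 282.90945518654263 0.01269620629253486
{'time_s': 0.15, 'qpos': array([-1.33058269e+00,  3.00369934e-01,  1.52143297e+00,  9.32926477e-06,
        1.32070042e+00, -6.66174751e-02]), 'joint_vel': array([-9.77330698e-04, -1.95490642e-03, -2.59684071e-03,  2.22065007e-04,
        1.09941986e-03, -8.74339304e-05]), 'tau': array([ 7.08736188e-04, -5.31954789e+01, -3.52816629e+01,  7.08923209e-02,
        2.36546370e-02, -6.35990136e-05]), 'ee_pos': array([ 0.16606801, -0.52413673,  0.22200447]), 'eef_rot': array([-3.14152302e+00,  9.08046410e-04, -1.26396750e+00]), 'force': array([ 0.22758448,  1.04403837, -0.74725976]), 'moment': array([ 0.01724758, -0.05272402,  0.00762432]), 'grip_width': 0.09383895467670567}
```

View pics/top0.png

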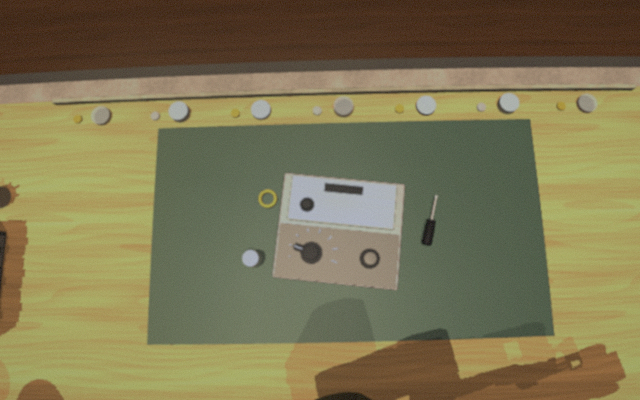

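View pics/scene0.png

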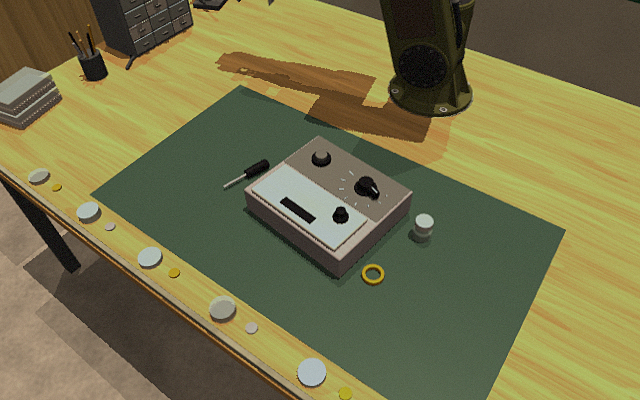

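The top view shows the selector hub at about (311,253) with its lever pointing left, the button at (370,258), and the panel corners near (285,174), (404,184), (397,290) and (273,277). I'll zoom in to measure.

```bash
python3 - <<'E'
from h import *
a=cv2.imread("pics/top0.png")[165:300,265:415]; cv2.imwrite("pics/topz.png",cv2.resize(a,(750,675)[:2] if 0 else (660,594),interpolation=cv2.INTER_CUBIC))
b=cv2.imread("pics/scene0.png")[125:285,235:420]; cv2.imwrite("pics/scenez.png",cv2.resize(b,(693,600),interpolation=cv2.INTER_CUBIC))
E
```

```text
(no output)
```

View pics/topz.png

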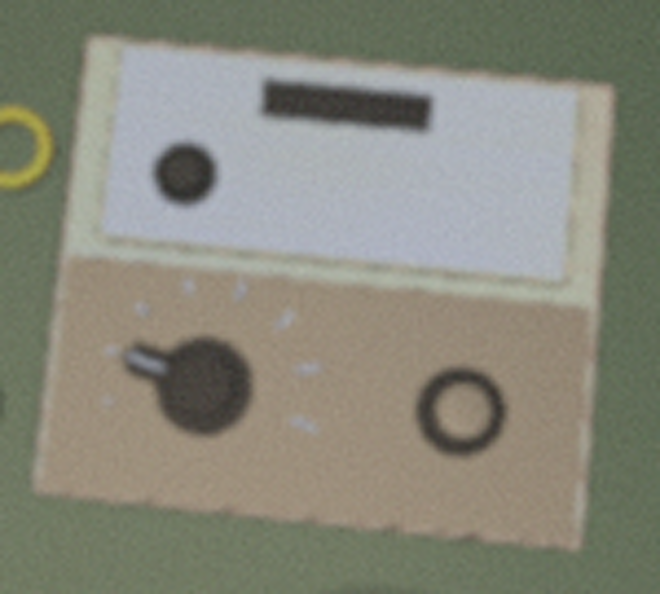

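View pics/scenez.png

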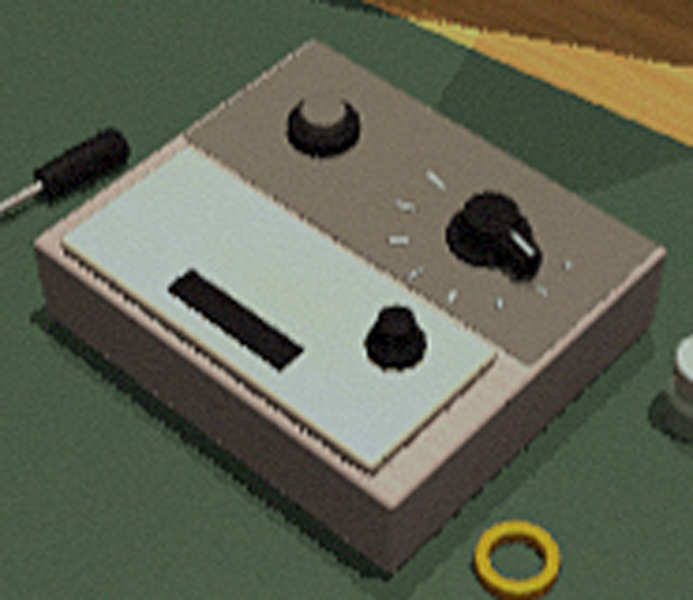

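View pics/wrist0.png

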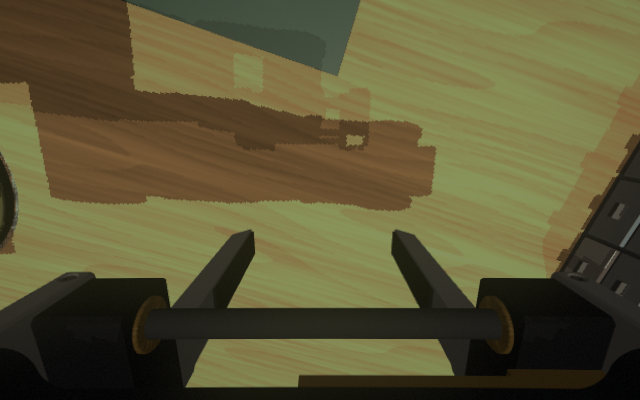

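```bash
cat > pose.py <<'E'
from h import *
Z=.075
zt=lambda p:(p[0]/4.4+265-.4,p[1]/4.4+165-.4)
zs=lambda p:(p[0]*185/693+235-.4,p[1]*160/600+125-.4)
loc=dict(tl=(.185,.145),tr=(.185,-.145),bl=(-.065,.145),br=(-.065,-.145))
top=dict(tl=(88,37),tr=(612,87),bl=(37,492),br=(580,550))
sc=dict(tl=(390,508),tr=(38,243),bl=(663,250),br=(313,40))
def fit(A,B):
    A,B=np.array(A),np.array(B); a=A[:,0]+1j*A[:,1]; b=B[:,0]+1j*B[:,1]
    s=np.sum((b-b.mean())*np.conj(a-a.mean())); th=np.angle(s); o=b.mean()-np.exp(1j*th)*a.mean()
    return o,th,abs(b-o-np.exp(1j*th)*a)
if __name__=="__main__":
  for n,D,z in(("top",top,zt),("scene",sc,zs)):
    W=[onz(n,*z(D[k]),Z)[:2] for k in loc]
    o,th,r=fit([loc[k] for k in loc],W); print(n,o,np.degrees(th),r*1000)
    for nm,p in(("sel",.06j),("btn",-.075j)): print(nm,o+np.exp(1j*th)*p)
  print("btn top view", onz("top",*zt((461,411)),.085), "hub",onz("top",*zt((203,387)),.0975),"tip",onz("top",*zt((127,354)),.0975))
  print("btn scene", onz("scene",*zs((323,107)),.09), "hub",onz("scene",*zs((490,212)),.0975))
E
python3 pose.py
```

```text
top (0.5037003757232728+0.028037039119628397j) -6.850526420633892 [1.88698036 3.05975123 4.18695456 2.49851218]
sel (0.5108571499934448+0.08760868155162621j)
btn (0.4947544078855577-0.046427513920368875j)
scene (0.5083930878358096+0.0317575778743429j) -7.014099629366032 [3.32430343 5.5116108  4.38783467 3.08888644]
sel (0.5157199032591147+0.09130854575692915j)
btn (0.49923456855667836-0.04268113197888991j)
btn top view [ 0.4956447  -0.04601602  0.085     ] hub [0.510112   0.08714992 0.0975    ] tip [0.52786328 0.12619829 0.0975    ]
btn scene [ 0.49073585 -0.04901729  0.09      ] hub [0.51465522 0.08927675 0.0975    ]
```

The lever points at the second bar (about 66° world, against an expected 68°), so it needs four clicks. I'll move over the panel for a closer wrist view.

drive_tool(
  increments=[
    [[0,0,0],[-10,-12,-4],1],
    [[0,0,0],[-24,-26,-4],1],
    [[0,0,0],[-34,-38,-4],1],
    [[0,0,0],[-34,-38,-4],1],
    [[0,0,0],[-34,-38,-4],1],
    [[0,0,0],[-34,-38,-4],1],
    [[0,0,0],[-34,-38,-4],1],
    [[0,0,0],[-34,-38,0],1],
    [[0,0,0],[-34,-38,0],1],
    [[0,0,0],[-34,-38,0],1],
    [[0,0,0],[-34,-38,0],1],
    [[0,0,0],[-34,-38,0],1],
    [[0,0,0],[-34,-38,0],1],
    [[0,0,0],[-24,-26,0],1],
    [[0,0,0],[-10,-12,0],1],
    [[0,0,0],[0,0,0],1],
  ],
)

```text
time_s: 2.15
ee_pos: [0.5033, 0.0466, 0.2504]
eef_rot: [3.141, 0.0, -1.263]
force: [0.4, 0.2, 0.1]
grip_width: 0.094
```

```bash
python3 - <<'E'
from h import *
import pickle
C=cal("wrist"); im=snap("wrist","w1"); pickle.dump(C,open("w1.pkl","wb"))
o=ctrl.get_obs(); print(o["time_s"],o["ee_pos"],o["eef_rot"],o["force"])
print(proj("wrist",[.512,.0885,.0975],C),proj("wrist",[.4955,-.046,.085],C))
E
```

```text
2.2 [0.50310024 0.04591165 0.25045168] [ 3.14131040e+00 -8.19679676e-05 -1.26378529e+00] [0.11385244 0.21680517 0.36756735]
[289.54053024 176.20282313] [392.59360899 219.71667134]
```

View pics/w1.png

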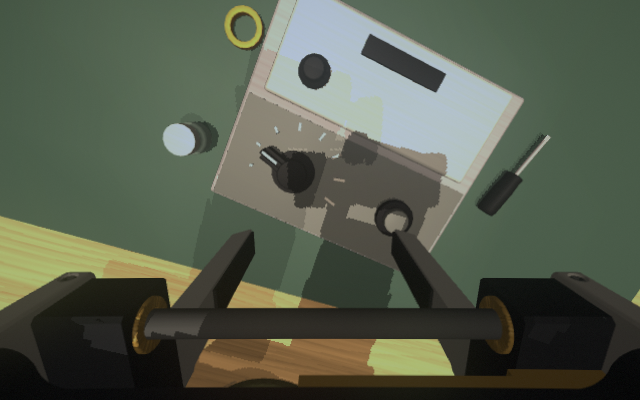

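```bash
python3 - <<'E'
import cv2
a=cv2.imread("pics/w1.png")[110:260,200:430]; cv2.imwrite("pics/w1z.png",cv2.resize(a,(782,510),interpolation=cv2.INTER_CUBIC))
E
```

```text
(no output)
```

View pics/w1z.png

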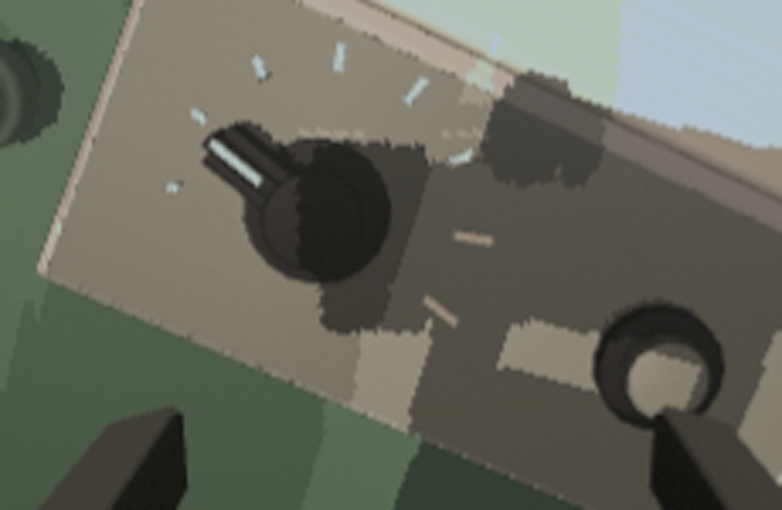

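```bash
python3 - <<'E'
from pose import *
import pickle
C=pickle.load(open("w1.pkl","rb"))
z=lambda p:(p[0]/3.4+200-.35,p[1]/3.4+110-.35)
P=[(173,187),(197,116),(260,68),(339,57),(416,90),(461,157),(474,239),(441,311)]
W=np.array([onz("w",*z(p),.075,C)[:2] for p in P])
A=[]
for i in range(8):
    r=.049+(.004+.011*i/7)/2; a=np.radians(105-30*i); A.append((r*np.cos(a),.06+r*np.sin(a)))
o,th,r=fit(A,W); print(o,np.degrees(th),r*1e3)
for p in(.06j,-.075j): print(o+np.exp(1j*th)*p)
a,b=onz("w",*z((212,145)),.0975,C),onz("w",*z((258,183)),.0975,C); print(a,b,np.degrees(np.arctan2(*(a-b)[1::-1])))
for h in(.085,.09,.095): print(h,onz("w",*z((668,383)),h,C))
print(onz("w",*z((658,366)),.083,C))
# same bars in the top view
zt=lambda p:(p[0]/4.4+265-.4,p[1]/4.4+165-.4)
P=[(108,401),(111,350),(142,309),(189,287),(240,291),(287,320),(308,369),(303,425)]
W=np.array([onz("top",*zt(p),.075)[:2] for p in P]); o,th,r=fit(A,W); print(np.degrees(th),r*1e3,o+np.exp(1j*th)*.06j,o-np.exp(1j*th)*.075j)
E
```

```text
(0.5061950989650688+0.027678403954229047j) -7.049942511890345 [0.33568928 0.73851335 0.14989594 0.33305636 0.5501523  0.8186541
 0.94181427 0.79327769]
(0.5135591666272357+0.08722477670242443j)
(0.4969900143873601-0.046754561981015186j)
[0.52853815 0.12473348 0.0975    ] [0.52112599 0.10731287 0.0975    ] 66.95111876768253
0.085 [ 0.49368056 -0.0513536   0.085     ]
0.09 [ 0.494985   -0.04949873  0.09      ]
0.095 [ 0.49628943 -0.04764386  0.095     ]
[ 0.49814615 -0.04624287  0.083     ]
-7.284064426613212 [0.10332114 0.88492364 0.22025016 0.31889556 0.49144126 1.32830476
 0.29412878 0.31522796] (0.5120320919589957+0.08810179125923646j) (0.49491561342913243-0.045808724245471874j)
```

drive_tool(
  increments=[
    [[0,0,-5],[0,0,0],0],
    [[0,0,-9.9],[0,0,0],0],
    [[0,0,-9.9],[0,0,0],0],
    [[0,0,-9.9],[0,0,0],0],
    [[0,0,-9.9],[0,0,0],0],
    [[0,0,-9.9],[0,0,0],0],
    [[0,0,-9.9],[0,0,0],0],
    [[0,0,-9.9],[0,0,0],0],
    [[0,0,-9.9],[0,0,0],0],
    [[0,0,-9.9],[0,0,0],0],
    [[0,0,-9.9],[0,0,0],0],
    [[0,0,-9.9],[0,0,0],0],
    [[0,0,-9.9],[0,0,0],0],
    [[0,0,-9.9],[0,0,0],0],
    [[0,0,-9.9],[0,0,0],0],
    [[0,0,-9.9],[0,0,0],0],
    [[0,0,-9.9],[0,0,0],0],
    [[0,0,-5],[0,0,0],0],
    [[0,0,0],[0,0,0],0],
  ],
  squeeze=5,
)

```text
time_s: 4.58
ee_pos: [0.5031, 0.0452, 0.2507]
eef_rot: [3.141, 0.0, 1.673]
force: [-0.1, -0.1, 0.4]
grip_width: 0.0005
```

drive_tool(
  increments=[
    [[0,0,0],[10,0,0],0],
    [[0,0,0],[25,-1,20],0],
    [[0,0,0],[25,-1,30],0],
    [[0,0,0],[13,0,30],0],
    [[0,0,0],[0,0,20],0],
    [[0,0,0],[0,0,5],0],
    [[0,0,0],[0,0,0],0],
  ],
)

```text
time_s: 5.45
ee_pos: [0.4941, 0.1187, 0.1459]
eef_rot: [3.141, -0.0, 1.674]
force: [0.4, -1.3, 0.9]
grip_width: 0.0004
```

```bash
python3 - <<'E'
from h import *
im=snap("wrist","w2"); im=snap("scene","s2")
cv2.imwrite("pics/s2z.png",cv2.resize(im[100:280,220:440,::-1],(733,600),interpolation=cv2.INTER_CUBIC))
o=ctrl.get_obs(); print(o["time_s"],o["ee_pos"],o["eef_rot"],o["force"])
p=o["ee_pos"];y=o["eef_rot"][2];v=p[:2]-[.513,.0875]
print("radial",v@[np.cos(y),np.sin(y)],"tang",v@[-np.sin(y),np.cos(y)],np.degrees(y))
E
```

```text
5.55 [0.49434219 0.11860926 0.14639401] [ 3.14018245e+00 -9.89487728e-05  1.67449644e+00] [-0.65036869  0.98097236  0.1941159 ]
radial 0.03287348922952245 tang 0.01533732381101721 95.9415786843338
```

View pics/w2.png

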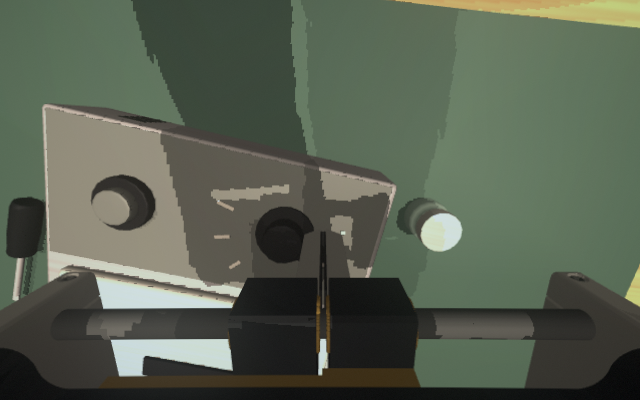

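View pics/s2z.png

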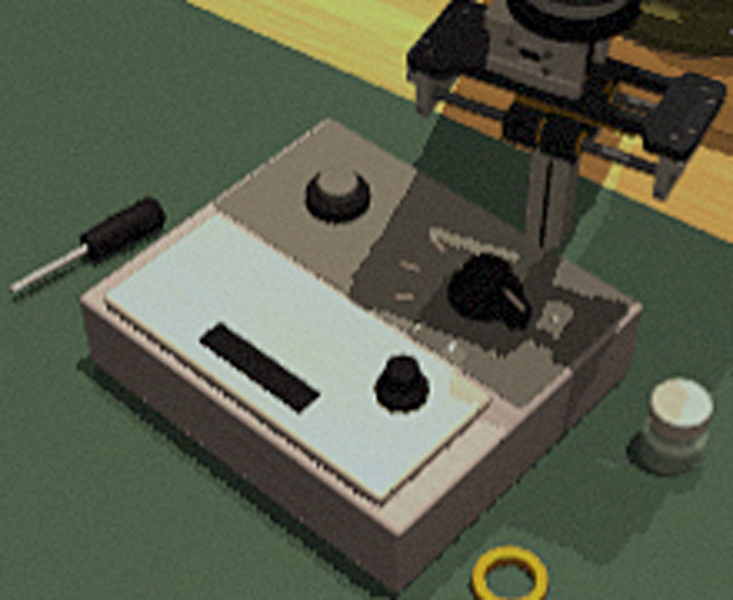

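drive_tool(
  increments=[
    [[0,0,0],[0,0,12],0],
    [[0,0,0],[0,0,14],0],
    [[0,0,0],[0,0,12],0],
    [[0,0,0],[0,0,6],0],
    [[0,0,0],[0,0,2],0],
    [[0,0,0],[0,0,0],0],
  ],
)

```text
time_s: 6.3
ee_pos: [0.4941, 0.1186, 0.0996]
eef_rot: [3.141, -0.0, 1.675]
force: [0.2, -0.1, 0.2]
grip_width: 0.0003
```

```bash
cat > st.py <<'E'
from h import *
import sys
o=ctrl.get_obs(); print(o["time_s"],o["ee_pos"],o["eef_rot"],o["force"],o["moment"])
p=o["ee_pos"];y=o["eef_rot"][2];v=p[:2]-[.513,.0875]
print("radial",v@[np.cos(y),np.sin(y)],"tang",v@[-np.sin(y),np.cos(y)],np.degrees(y))
if len(sys.argv)>1:
    im=snap("scene",sys.argv[1]); a=cv2.resize(im[130:250,290:440,::-1],(750,600),interpolation=cv2.INTER_CUBIC); cv2.imwrite("pics/%sz.png"%sys.argv[1],a)
E
python3 st.py s3
```

```text
6.3 [0.4940511  0.11864871 0.09957723] [ 3.14138951e+00 -3.73565536e-05  1.67510391e+00] [ 0.15522671 -0.08143416  0.22174597] [ 0.03014936 -0.1142612  -0.00228968]
radial 0.032952345915550525 tang 0.015602754897133796 95.97638418164105
```

View pics/s3z.png

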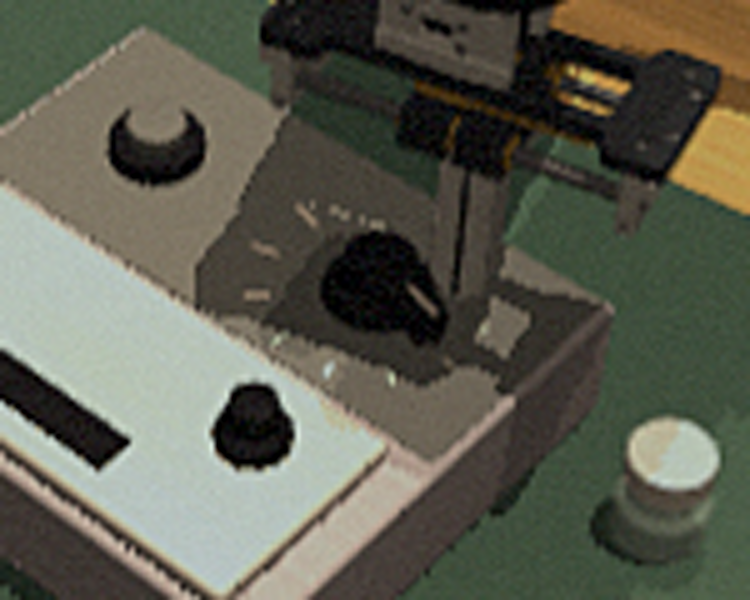

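drive_tool(
  increments=[
    [[0,0,2.5],[0.65,1.45,0],0],
    [[0,0,2.5],[0.65,1.45,0],0],
    [[0,0,2.5],[0.65,1.45,0],0],
    [[0,0,2.5],[0.65,1.45,0],0],
    [[0,0,2.5],[0.65,1.45,0],0],
    [[0,0,2.5],[0.65,1.45,0],0],
    [[0,0,2.5],[0.65,1.45,0],0],
    [[0,0,2.5],[0.65,1.45,0],0],
    [[0,0,2.5],[0.65,1.45,0],0],
    [[0,0,2.5],[0.65,1.45,0],0],
    [[0,0,2.5],[0.65,1.45,0],0],
    [[0,0,0],[0,0,0],0],
  ],
)

```text
time_s: 7.85
ee_pos: [0.5102, 0.1239, 0.0997]
eef_rot: [-3.141, 0.0, 1.195]
force: [-4.6, 0.6, 2.9]
grip_width: 0.0005
```

```bash
python3 st.py
```

```text
7.85 [0.51023391 0.12390803 0.09969952] [-3.14110994e+00  1.43776908e-04  1.19539379e+00] [-4.62832859  0.60854052  2.89297033] [ 0.05182615  0.74414978 -0.05884666]
radial 0.032858399472652705 tang 0.015922361476835175 68.49101930404154
```

drive_tool(
  increments=[
    [[0,0,2.5],[0.65,1.45,0],0],
    [[0,0,2.5],[0.65,1.45,0],0],
    [[0,0,2.5],[0.65,1.45,0],0],
    [[0,0,2.5],[0.65,1.45,0],0],
  ],
)

```text
time_s: 8.35
ee_pos: [0.5169, 0.1239, 0.0997]
eef_rot: [3.141, -0.0, 1.02]
force: [-1.7, 1.0, 1.6]
grip_width: 0.0007
```

```bash
python3 st.py
```

```text
8.35 [0.51688023 0.1238746  0.09971318] [ 3.14137718e+00 -4.03826493e-04  1.02048616e+00] [-1.66935146  1.00289705  1.5910932 ] [ 0.08443202  0.20767201 -0.02782258]
radial 0.03303351187019758 tang 0.015714798451311154 58.4695498994712
```

drive_tool(
  increments=[
    [[0,0,2.5],[0.65,1.45,0],0],
    [[0,0,2.5],[0.65,1.45,0],0],
    [[0,0,2.5],[0.65,1.45,0],0],
    [[0,0,2],[0.5,1.15,0],0],
    [[0,0,0],[0,0,0],0],
  ],
)

```text
time_s: 8.98
ee_pos: [0.5229, 0.1226, 0.0995]
eef_rot: [3.141, -0.0, 0.855]
force: [-0.3, 0.2, 0.6]
grip_width: 0.0004
```

```bash
python3 st.py s4
```

```text
8.975 [0.52285071 0.12256269 0.09952557] [ 3.14129766e+00 -2.65957533e-04  8.55229228e-01] [-0.31861925  0.15896546  0.62392804] [-0.00061576 -0.11741899  0.05110731]
radial 0.03292507293358331 tang 0.015568183459545387 49.00102526047636
```

View pics/s4z.png

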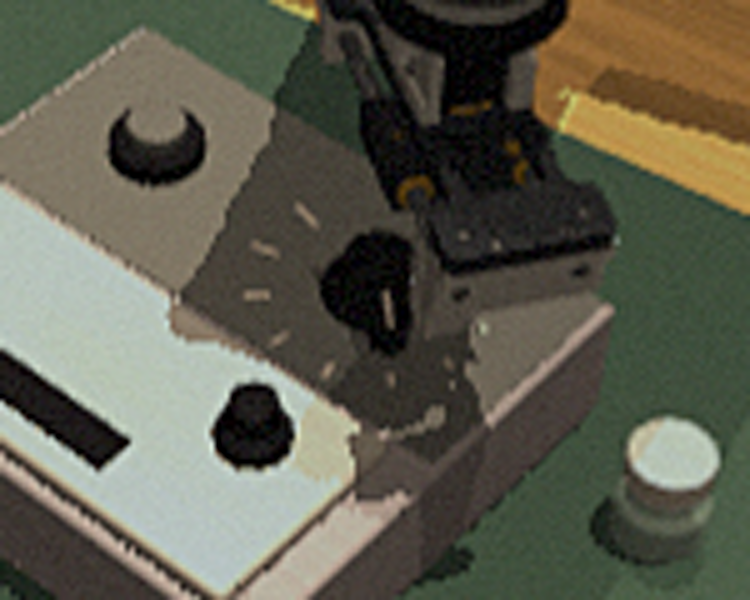

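drive_tool(
  increments=[
    [[0,0,2.5],[0.65,1.45,0],0],
    [[0,0,2.5],[0.65,1.45,0],0],
    [[0,0,2.5],[0.65,1.45,0],0],
    [[0,0,2.5],[0.65,1.45,0],0],
    [[0,0,2.5],[0.65,1.45,0],0],
    [[0,0,2.5],[0.65,1.45,0],0],
    [[0,0,2.5],[0.65,1.45,0],0],
  ],
)

```text
time_s: 9.9
ee_pos: [0.5325, 0.1184, 0.0995]
eef_rot: [-3.141, 0.0, 0.549]
force: [-2.9, 2.3, 2.0]
grip_width: 0.0005
```

```bash
python3 st.py
```

```text
9.9 [0.53245834 0.11842364 0.09945403] [-3.14071220e+00  3.53530153e-04  5.49114183e-01] [-2.87859306  2.29694053  1.961269  ] [ 0.40007646  0.37168746 -0.05455098]
radial 0.03273774574011859 tang 0.016221546662231728 31.46192517067352
```

drive_tool(
  increments=[
    [[0,0,2.5],[0.65,1.45,0],0],
    [[0,0,2.5],[0.65,1.45,0],0],
    [[0,0,2.5],[0.65,1.45,0],0],
    [[0,0,2.5],[0.65,1.45,0],0],
    [[0,0,2],[0.5,1.15,0],0],
    [[0,0,0],[0,0,0],0],
  ],
)

```text
time_s: 10.65
ee_pos: [0.5387, 0.1132, 0.0995]
eef_rot: [3.142, -0.0, 0.34]
force: [-0.0, -0.2, 0.0]
grip_width: 0.0004
```

```bash
python3 st.py s5
```

```text
10.65 [0.53870588 0.11317584 0.09945225] [ 3.14158112e+00 -4.70603870e-05  3.40245930e-01] [-0.02650594 -0.19567181  0.01749625] [-0.0267068  -0.13605714  0.0270733 ]
radial 0.03280074214180205 tang 0.0156253773062823 19.494655770594388
```

View pics/s5z.png

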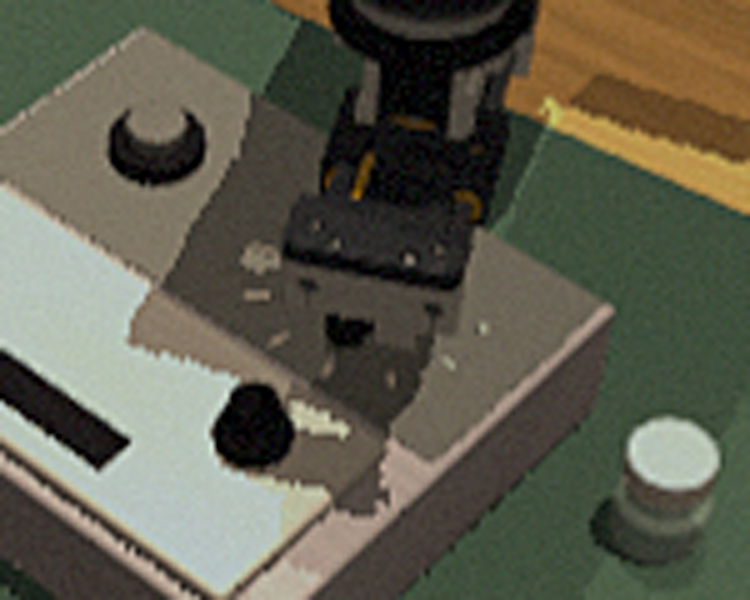

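drive_tool(
  increments=[
    [[0,0,2.5],[0.65,1.45,0],0],
    [[0,0,2.5],[0.65,1.45,0],0],
    [[0,0,2.5],[0.65,1.45,0],0],
    [[0,0,2.5],[0.65,1.45,0],0],
    [[0,0,2.5],[0.65,1.45,0],0],
    [[0,0,2.5],[0.65,1.45,0],0],
    [[0,0,2.5],[0.65,1.45,0],0],
  ],
)

```text
time_s: 11.58
ee_pos: [0.545, 0.1048, 0.0994]
eef_rot: [-3.141, 0.0, 0.034]
force: [-0.2, 4.6, -0.3]
grip_width: 0.0006
```

```bash
python3 st.py
```

```text
11.575 [0.54503357 0.10482417 0.0994314 ] [-3.14071108e+00  2.92577763e-04  3.41504817e-02] [-0.23407388  4.62031627 -0.32322805] [ 0.66844334  0.06426343 -0.04122396]
radial 0.03260640251322722 tang 0.016220324170491438 1.956678469073509
```

drive_tool(
  increments=[
    [[0,0,2.5],[0.65,1.45,0],0],
    [[0,0,2.5],[0.65,1.45,0],0],
    [[0,0,2.5],[0.65,1.45,0],0],
    [[0,0,2.5],[0.65,1.45,0],0],
    [[0,0,2.5],[0.65,1.45,0],0],
    [[0,0,0],[0,0,0],0],
  ],
)

```text
time_s: 12.32
ee_pos: [0.548, 0.0968, 0.0995]
eef_rot: [3.142, 0.0, -0.183]
force: [0.2, -1.0, 0.5]
grip_width: 0.0004
```

```bash
python3 st.py s6; python3 -c "
from h import *
snap('wrist','w6')"
```

```text
12.325 [0.54804338 0.09683385 0.09945522] [ 3.14156588e+00  2.48049147e-05 -1.82763713e-01] [ 0.23870162 -0.99138956  0.51183126] [-0.05537798 -0.05598179  0.01203681]
radial 0.03276332648259111 tang 0.015547461918038389 -10.471589424175193
```

View pics/s6z.png

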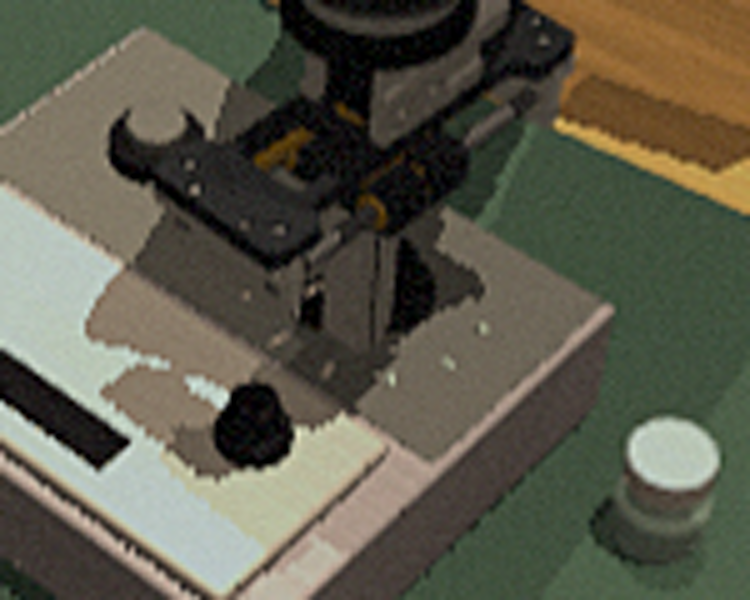

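View pics/w6.png

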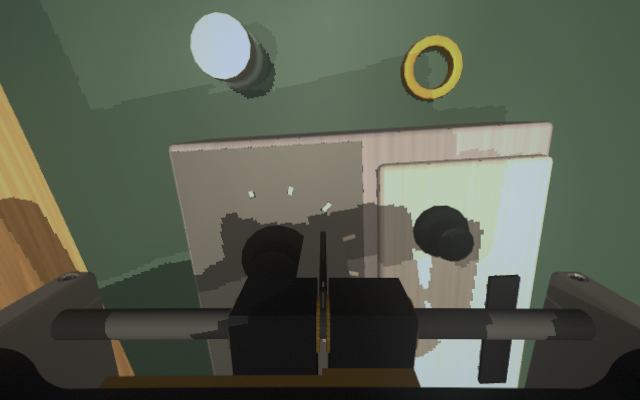

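drive_tool(
  increments=[
    [[0,0,2.5],[0.65,1.45,0],0],
    [[0,0,2.5],[0.65,1.45,0],0],
    [[0,0,2.5],[0.65,1.45,0],0],
    [[0,0,2.5],[0.65,1.45,0],0],
    [[0,0,2.5],[0.65,1.45,0],0],
    [[0,0,2.5],[0.65,1.45,0],0],
    [[0,0,2.5],[0.65,1.45,0],0],
  ],
)

```text
time_s: 13.3
ee_pos: [0.5493, 0.0864, 0.0994]
eef_rot: [-3.141, 0.0, -0.489]
force: [0.3, 3.3, -1.3]
grip_width: 0.0009
```

```bash
python3 st.py
```

```text
13.3 [0.54931    0.08641501 0.09944167] [-3.14071018e+00  7.41400717e-05 -4.89138802e-01] [ 0.30512325  3.34456801 -1.27097301] [ 0.55774756 -0.26862424 -0.06640002]
radial 0.03256201411894462 tang 0.016103069825101325 -28.02558893052829
```

drive_tool(
  increments=[
    [[0,0,2.5],[0.65,1.45,0],0],
    [[0,0,2.5],[0.65,1.45,0],0],
    [[0,0,2.5],[0.65,1.45,0],0],
    [[0,0,2.5],[0.65,1.45,0],0],
    [[0,0,1],[0.26,0.58,0],0],
    [[0,0,0],[0,0,0],0],
  ],
)

```text
time_s: 14.05
ee_pos: [0.5482, 0.079, 0.0994]
eef_rot: [-3.142, 0.0, -0.68]
force: [1.1, 0.3, -0.4]
grip_width: 0.001
```

```bash
python3 st.py s7
```

```text
14.05 [0.54823828 0.07899602 0.0994423 ] [-3.14158237e+00  3.62083467e-05 -6.80106489e-01] [ 1.11044856  0.28870755 -0.43227394] [-0.01349535 -0.0229799  -0.0398224 ]
radial 0.032745916149344675 tang 0.015548605610271564 -38.967231431187706
```

View pics/s7z.png

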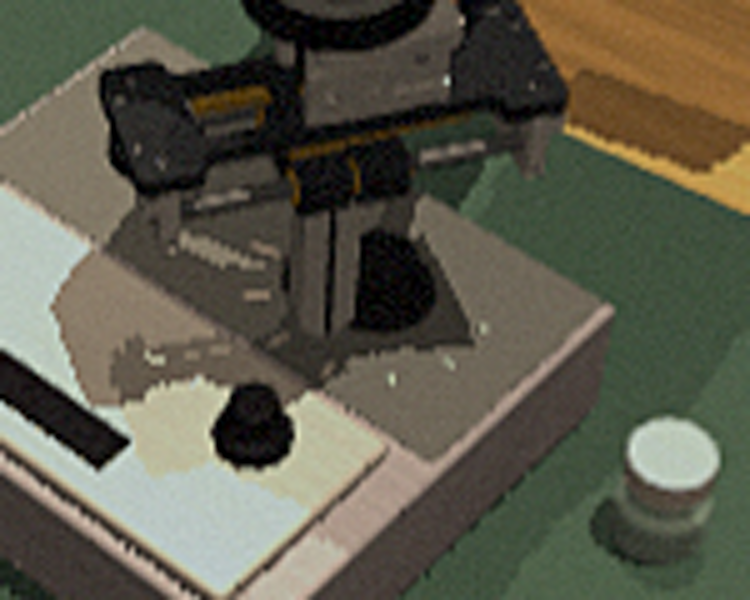

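The force has dropped, so the lever has probably clicked into the sixth position. I'll back off, lift and look.

drive_tool(
  increments=[
    [[0,0,0],[0,-3,0],0],
    [[0,0,0],[0,-4,0],0],
    [[0,0,0],[0,0,-12],0],
    [[0,0,0],[0,0,-25],0],
    [[0,0,0],[-10,-20,-25],0],
    [[0,0,0],[-15,-20,-25],0],
    [[0,0,0],[-15,-20,-15],0],
    [[0,0,0],[0,-20,0],0],
    [[0,0,0],[0,0,0],0],
  ],
)

```text
time_s: 15.22
ee_pos: [0.5721, 0.1724, 0.2019]
eef_rot: [-3.141, -0.0, -0.68]
force: [0.2, 0.4, -1.0]
grip_width: 0.0004
```

```bash
python3 st.py s8; python3 -c "
from h import *
im=snap('top','t8');cv2.imwrite('pics/t8z.png',cv2.resize(im[165:300,265:415,::-1],(660,594),interpolation=cv2.INTER_CUBIC))
snap('wrist','w8')"
```

```text
15.225 [0.57210095 0.17236721 0.20194304] [-3.14117256e+00 -3.31664020e-04 -6.79828510e-01] [ 0.2214257   0.44533021 -1.01576802] [-0.01403807  0.00823583 -0.00667486]
radial -0.007390938535118191 tang 0.10315396100267478 -38.95130443555172
```

View pics/w8.png

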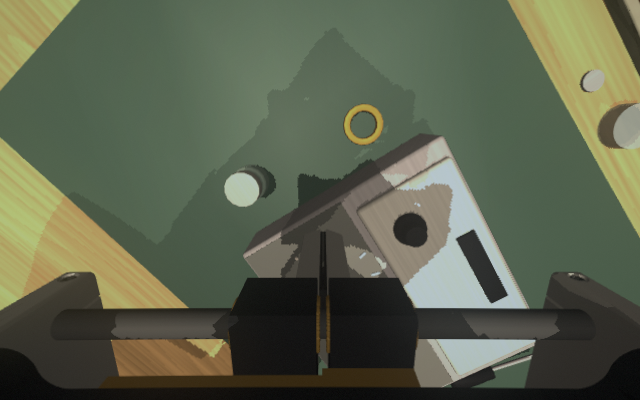

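View pics/s8z.png

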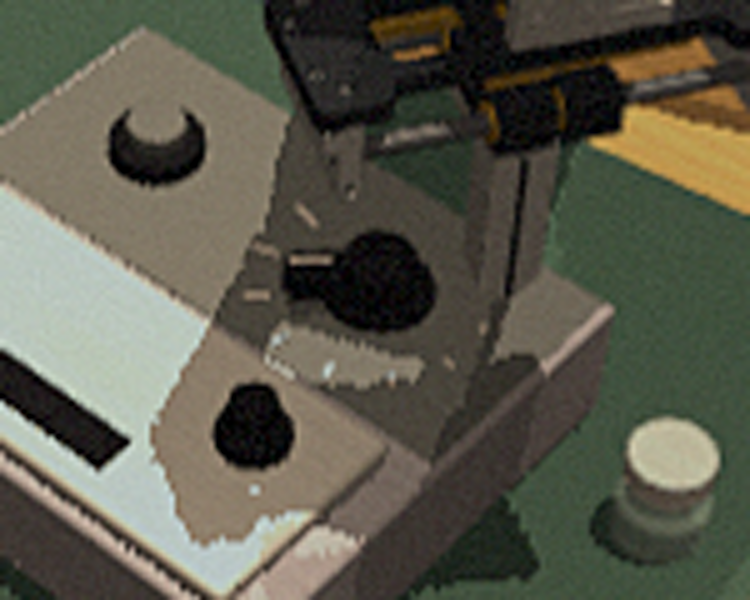

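```bash
python3 - <<'E'
from h import *
A=np.array([.513,.0875])
for k in(5,6,7):
    a=np.radians(105-30*(k-1)-7.1)
    for r in(.043,.02):
        p=[*(A+r*np.array([np.cos(a),np.sin(a)])),.0975]; u=proj("scene",p); print(k,r,(u-[290,130])*5)
E
```

```text
5 0.043 [295.21912725 290.81862055]
5 0.02 [338.52108299 269.79347081]
6 0.043 [278.37468636 255.65416588]
6 0.02 [330.41835882 253.57818381]
7 0.043 [287.71188777 220.4137577 ]
7 0.02 [334.45858807 237.08859618]
```

The white line on the lever runs horizontally at row 260, which matches the projected sixth position, so the selector is set. Next I'll look at the button up close.

drive_tool(
  increments=[
    [[0,0,0],[5,15,0],0],
    [[0,0,0],[10,35,0],0],
    [[0,0,0],[16,56,0],0],
    [[0,0,0],[16,56,0],0],
    [[0,0,0],[16,56,0],0],
    [[0,0,0],[11,35,0],0],
    [[0,0,0],[5,15,0],0],
    [[0,0,0],[0,0,0],0],
    [[0,0,0],[0,0,0],0],
  ],
)

```text
time_s: 16.5
ee_pos: [0.4648, -0.0855, 0.2014]
eef_rot: [-3.141, 0.0, -0.68]
force: [0.4, -0.4, 0.6]
grip_width: 0.0004
```

```bash
python3 - <<'E'
from h import *
import pickle
C=cal("wrist"); im=snap("wrist","w9"); pickle.dump(C,open("w9.pkl","wb"))
o=ctrl.get_obs(); print(o["time_s"],o["ee_pos"],o["eef_rot"])
u=proj("w",[.496,-.0465,.0962],C); print(u); x0,y0=int(u[0])-75,int(u[1])-60; print(x0,y0)
x0=max(x0,0);y0=max(y0,0)
cv2.imwrite("pics/w9z.png",cv2.resize(im[y0:y0+120,x0:x0+150,::-1],(750,600),interpolation=cv2.INTER_CUBIC))
E
```

```text
16.55 [ 0.46485929 -0.08535998  0.2013395 ] [-3.14156540e+00  1.92144982e-04 -6.79894440e-01]
[321.7699839 154.9330276]
246 94
```

View pics/w9z.png

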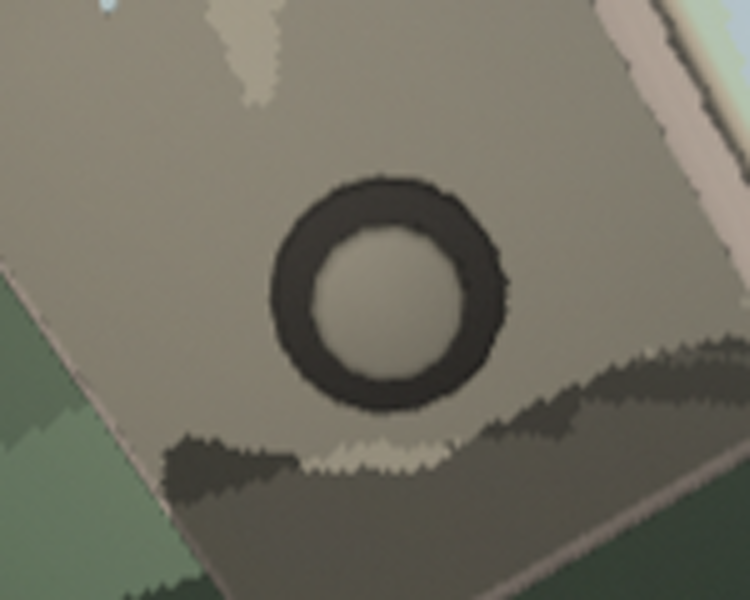

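View pics/w9.png

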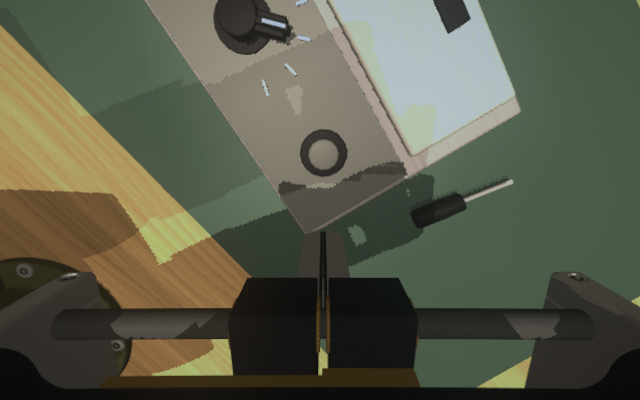

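```bash
python3 - <<'E'
from h import *
import pickle
C=pickle.load(open("w9.pkl","rb"))
print(onz("w",323.5,154.2,.0962,C), onz("w",246+389/5,94+294/5,.083,C))
im=ctrl.camera("scene"); x0,y0=300,140
big=cv2.resize(im[y0:y0+40,x0:x0+50,::-1],(750,600),interpolation=cv2.INTER_CUBIC)
c=np.array([.4962,-.0465])
for z,r,col in((.0962,.015,(0,0,255)),(.075,.023,(255,0,0)),(.085,.023,(0,255,0)),(.090,.023,(0,255,255))):
    for a in np.linspace(0,2*np.pi,40):
        u=proj("scene",[*(c+r*np.array([np.cos(a),np.sin(a)])),z]); p=((u-[x0,y0]+.5)*15).astype(int)
        cv2.circle(big,tuple(int(v) for v in p),2,col,-1)
cv2.imwrite("pics/b.png",big)
E
```

```text
[ 0.49769387 -0.04699334  0.0962    ] [ 0.49791478 -0.04723399  0.083     ]
```

View pics/b.png

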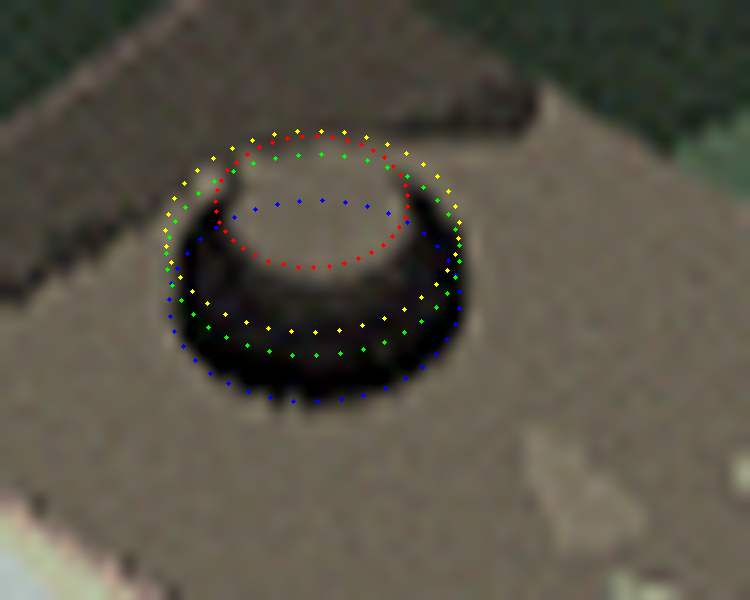

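drive_tool(
  increments=[
    [[0,0,0],[-5,-8,0],0.6],
    [[0,0,0],[-12,-17,0],0.6],
    [[0,0,0],[-12,-17,0],0.6],
    [[0,0,0],[-5,-8,10],0.6],
    [[0,0,0],[0,0,22],0.6],
    [[0,0,0],[0,0,22],0.6],
    [[0,0,0],[0,0,14],0.6],
    [[0,0,0],[0,0,6],0.6],
    [[0,0,0],[0,0,0],0.6],
  ],
)

```text
time_s: 17.73
ee_pos: [0.4697, -0.026, 0.1274]
eef_rot: [3.142, 0.0, -0.681]
force: [-0.0, -0.6, -0.3]
grip_width: 0.0564
```

```bash
python3 - <<'E'
from h import *
im=ctrl.camera("scene"); x0,y0=270,90
cv2.imwrite("pics/s10z.png",cv2.resize(im[y0:y0+120,x0:x0+150,::-1],(750,600),interpolation=cv2.INTER_CUBIC))
o=ctrl.get_obs(); print(o["time_s"],o["ee_pos"],o["eef_rot"],o["grip_width"],o["force"])
y=o["eef_rot"][2]; print(o["ee_pos"][:2]+(o["grip_width"]/2+.00625)*np.array([np.cos(y),np.sin(y)]))
E
```

```text
17.775 [ 0.46989853 -0.02602702  0.12781435] [-3.14133038e+00 -4.74883600e-04 -6.81107442e-01] 0.056440585503951916 [0.18102751 0.47875696 0.65837765]
[ 0.49667767 -0.04773137]
```

View pics/s10z.png

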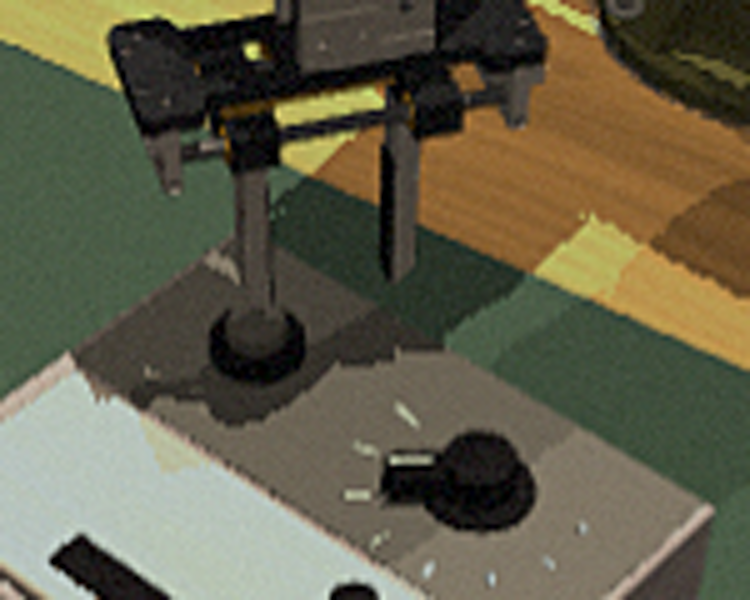

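drive_tool(
  increments=[
    [[0,0,0],[0,0,5],0.6],
    [[0,0,0],[0,0,4],0.6],
    [[0,0,0],[0,0,2],0.6],
    [[0,0,0],[0,0,2],0.6],
    [[0,0,0],[0,0,1],0.6],
    [[0,0,0],[0,0,1],0.6],
    [[0,0,0],[0,0,0],0.6],
  ],
)

```text
time_s: 18.65
ee_pos: [0.4697, -0.026, 0.1125]
eef_rot: [-3.142, -0.0, -0.681]
force: [-0.9, -0.1, 2.2]
grip_width: 0.0564
```

drive_tool(
  increments=[
    [[0,0,0],[0,0,1],0.6],
    [[0,0,0],[0,0,1],0.6],
    [[0,0,0],[0,0,0],0.6],
  ],
)

```text
time_s: 19.02
ee_pos: [0.4697, -0.026, 0.1105]
eef_rot: [-3.142, -0.0, -0.681]
force: [-1.0, -0.1, 3.3]
grip_width: 0.0563
```

drive_tool(
  increments=[
    [[0,0,0],[0,0,1],0.6],
    [[0,0,0],[0,0,1],0.6],
    [[0,0,0],[0,0,0],0.6],
  ],
)

```text
time_s: 19.4
ee_pos: [0.4697, -0.026, 0.1085]
eef_rot: [-3.141, -0.0, -0.681]
force: [-1.5, 0.2, 3.8]
grip_width: 0.0565
```

drive_tool(
  increments=[
    [[0,0,0],[0,0,0.7],0.6],
    [[0,0,0],[0,0,0.7],0.6],
    [[0,0,0],[0,0,0],0.6],
  ],
)

```text
time_s: 19.77
ee_pos: [0.4699, -0.026, 0.1079]
eef_rot: [-3.141, -0.001, -0.681]
force: [-5.9, 1.4, 14.6]
grip_width: 0.0564
```

drive_tool(
  increments=[
    [[0,0,0],[0,0,0.7],0.6],
    [[0,0,0],[0,0,0],0.6],
  ],
)

```text
time_s: 20.02
ee_pos: [0.47, -0.026, 0.1077]
eef_rot: [-3.141, -0.001, -0.681]
force: [-8.5, 1.6, 21.7]
grip_width: 0.0563
```

The button went hard against its stop after about 6 mm. I'll release it and move clear.

drive_tool(
  increments=[
    [[0,0,0],[0,0,-1.5],0.6],
    [[0,0,0],[0,0,-2],0.6],
    [[0,0,0],[0,0,-3],0.6],
    [[0,0,0],[0,0,-6],0.6],
    [[0,0,0],[0,0,-15],0.6],
    [[0,0,0],[0,0,-30],0.6],
    [[0,0,0],[0,0,-30],0.6],
    [[0,0,0],[0,20,-20],0.6],
    [[0,0,0],[0,40,0],0.6],
    [[0,0,0],[0,40,0],0.6],
    [[0,0,0],[0,20,0],0.6],
    [[0,0,0],[0,0,0],0.6],
    [[0,0,0],[0,0,0],0.6],
  ],
)

```text
time_s: 21.65
ee_pos: [0.3945, -0.1188, 0.2143]
eef_rot: [-3.141, -0.0, -0.681]
force: [0.1, -0.2, -0.4]
grip_width: 0.0563
```

```bash
python3 - <<'E'
from h import *
im=ctrl.camera("scene"); x0,y0=220,100
cv2.imwrite("pics/f.png",cv2.resize(im[y0:y0+200,x0:x0+250,::-1],(750,600),interpolation=cv2.INTER_CUBIC))
b=cv2.imread("pics/scene0.png")[140:180,300:350]; e=im[140:180,300:350,::-1]
cv2.imwrite("pics/fb.png",cv2.resize(np.hstack([b,e]),(800,320),interpolation=cv2.INTER_CUBIC))
o=ctrl.get_obs(); print(o["time_s"],o["ee_pos"],o["force"],o["joint_vel"])
E
```

```text
21.7 [ 0.39452629 -0.11871539  0.21410811] [ 0.02092758 -0.71394614  0.37187346] [ 0.00420174  0.00513788  0.00078098  0.00111432 -0.0008321  -0.00309648]
```

View pics/f.png

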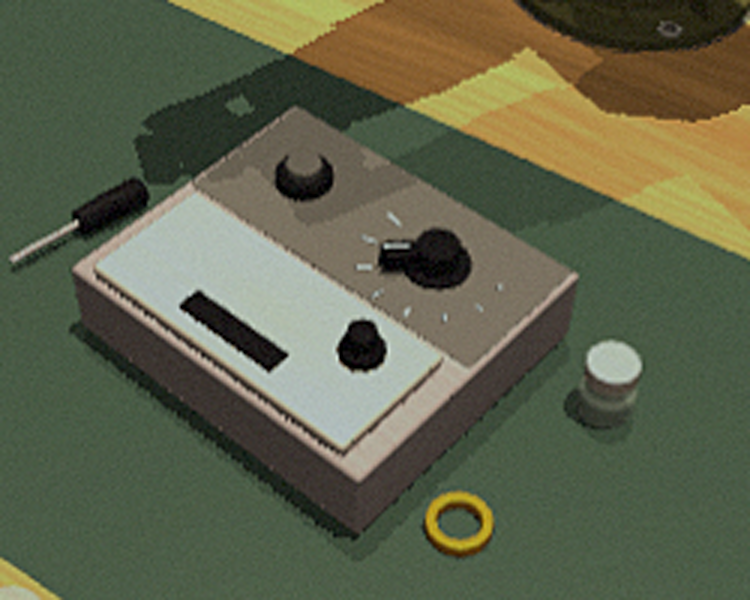

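View pics/fb.png

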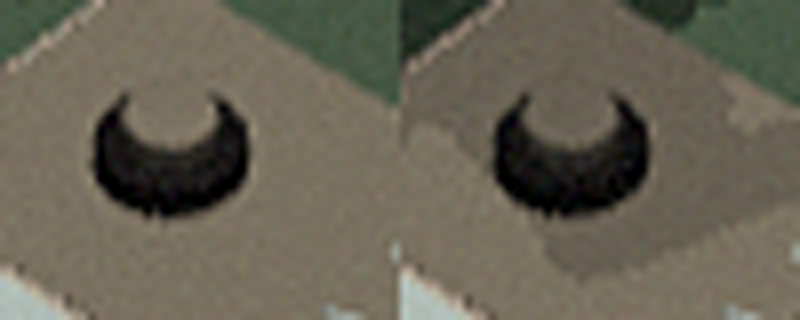

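The final picture shows the lever at the sixth bar. The button looks the same as before pressing, so it is back up, and the loose objects haven't moved. I'm handing in.

```bash
python3 -c "
from station import ctrl
print(ctrl.hand_in())"
```

```text
the job is handed in; nothing more can be done
None
```

I set the selector to the sixth position and pressed the start button once, and the job was handed in at about 22 s of the 64 s limit.

- **Selector:** It started in the second position. I pushed the anticlockwise side of the lever with the closed fingertips through four single clicks, with about 5 N measured at most. The last picture shows the lever's white line where the sixth position should appear.
- **Start button:** I pressed it with one finger of the partly opened gripper. It reached a hard stop after about 6 mm, pressing up to about 22 N there, well above the 4 N it needs. I found the bottom from the force rise and took no picture while it was down. After release it looks the same as it did at the start.
- **Other checks:** The jar, screwdriver, loupe and brass ring look unmoved by eye. The arm was clear of everything, with no contact force showing at the end. No check failed. The camera views disagreed by 2 to 5 mm on where the cleaner stood; I used the two estimates that agreed best.

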